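Clamp the sample tin on the bench shaker with its hold-down strap

TASK

Clamp the round tin on the bench shaker with the loose steel hold-down strap: tilt the strap so that its oblong eye goes over the wide head of the stud with the end lip hooked in under the head, level the strap across the tin's lid, press it down until the sprung catch snaps over its tip, and let go. The stud has been set by hand, a little up or down and to or fro in its slot, so feel for its head and neck, and never force the strap against the shaker or the tin (no more than about 15 N). Leave the dish and the dropper bottle beside it where they are.

Things in the scene. Friction and masses are not known exactly. Their poses are not given: they have to be found in the camera images.
- shaker: Low grey bench shaker, 168 mm deep (x) x 232 mm wide (y), fixed on the worktop; black control panel at its front (-x). Origin: centre of its underside, z up. Aluminium deck at z 55 mm. On one line along its y axis (x = 0) stand the stud (y about -55 mm), the tin (y 0) and the catch (y about +55). The strap must not load the shaker or anything on it with more than 15 N
- stud_slot (a point): MIDDLE of the stud's slot at the mean height of the underside of the stud's head (shaker frame y -55, z 108 mm). The rigid steel stud is adjustable: it stands up to 5.5 mm from here along the shaker's y axis, and its head up to 3 mm higher or lower; neither is measured, so feel for them. Neck 8 mm thick, free for 40 mm; round head 22 mm across, 3.2 mm thick, rim bevelled on top
- tin: Round green tin with a flat lid, 67 mm across and 38 mm high; origin at the centre of its underside. It stands in a 7 mm deep cup on a sprung platen in the middle of the shaker; at rest its lid is at shaker z 108 mm
- platen (a joint): How far the sprung platen with the tin is pressed down, in m: 0 at rest, 0.002 to 0.006 under the clamped strap, at most 0.009 and then hard. It yields from 3.6 N less the weight of the tin (about 1.5 N) and takes 0.4 N more per mm
- catch_nose (a point): Tip of the closed catch's nose, on its flat underside (shaker frame y +53, z 108 mm). The nose, 26 mm wide, points to the tin; a slope above it rises outward to y +62, z 124 mm, a release tab to z 134. Below the nose is room for the strap's tip up to y +62. Steel cheeks beside it (41 mm apart, y 50 to 78, up to z 111.5 mm) guide the strap
- catch (a joint): Angle of the sprung catch in rad: 0 closed (nose over the strap's tip), grows as the nose is pushed away from the tin; about 0.12 lets the tip by. Its spring gives 1.4 N at the nose when closed, about 3 N when open
- strap: Loose flat steel strap, 4 mm thick, 131 mm long, 0.14 to 0.22 kg, lying on the worktop, grip up. Origin: on its underside below the grip; z up, y along it to its plain tip (y +58 mm). Its oblong eye is 17.5 mm wide (y -64 to -46.5), 32 mm long along x; end lip beyond it 8.7 mm wide (end at y -72.7). Eye end 46 mm wide, bar 30, tip 28
- strap_grip (a point): Middle of the strap's grip (strap frame y 0, z 20 mm): a black upright block, 34 mm along the strap's x, 12 mm thick along its y, from z 4 to 32 mm. Take it across its 12 mm thickness
- strap_lip (a point): Middle of the inner edge of the eye's end lip, on the underside (strap frame y -64, z 0 mm): the edge that goes in under the head and meets the neck. With the tip raised about 40 degrees the lip fits under the head while the eye's other edge is still above it
- strap_heel (a point): Middle of the eye's other long edge, on the underside (strap frame y -46.5, z 0 mm); it passes the head's rim last, when the lip is against the neck and the tip is lowered
- strap_tip (a point): Middle of the strap's plain tip, on its top face (strap frame y +58, z 4 mm): goes under the catch's nose. Clamped, it lies 2 to 8 mm beyond the nose's tip and the strap's y axis runs along the shaker's
- dish: White porcelain evaporating dish, 87 mm across, 30 mm high; origin at the centre of its underside. To be left alone
- dropper: Brown dropper bottle, 39 mm across, 110 mm high; origin at the centre of its underside. To be left alone
There are look-alikes about, which are no part of the job. Of the things that look like the strap, the larger one is meant.

How it is judged (in metres and radians):
On the way:
1. the eye is over the stud's head: end lip under the head, the eye's other edge has followed (z of each of strap_lip, strap_heel in the frame of shaker below 0.1076 m and y of strap_lip in the frame of shaker above -0.069 m and y of strap_heel in the frame of shaker below -0.035 m and x of strap_lip in the frame of shaker between -0.01 and 0.01 m), for 0.1 s.
At the end, for the whole second after the job is handed in: Strap at rest and level (0.05 rad) across the tin, stud in its eye and both long edges of the eye under the head (undersides below 107.6 mm over the shaker's foot); tip at least 1.5 mm under the closed catch (below 0.03 rad), its top below 109.5 mm; tin pressed down over 2 mm (z of each of strap_lip, strap_heel in the frame of shaker below 0.1076 m and y of strap_lip in the frame of shaker above -0.069 m and y of strap_heel in the frame of shaker below -0.041 m and x of strap_lip in the frame of shaker between -0.006 and 0.006 m and z of strap_tip in the frame of shaker below 0.1095 m and y of strap_tip in the frame of shaker above 0.0545 m and angle between strap's own z axis and vertical below 0.05 rad and value of joint catch below 0.03 rad and value of joint platen above 0.002 m and linear speed of strap below 0.01 m/s); the robot touches nothing.
It fails at once if the strap is forced against the shaker, stud, tin or catch with more than 15 N (contact force between strap and shaker above 15 N or contact force between strap and tin above 15 N).
It fails at once if the dish is pushed more than 15 mm (distance of dish from where it was at the start of the episode above 0.015 m).
It fails at once if the dropper is pushed more than 15 mm (distance of dropper from where it was at the start of the episode above 0.015 m).
It also fails if it takes over 46 s, if anything falls off the work surface, if the arm or the gripper's body presses on something with over 40 N, if the wrist force passes 120 N, or if a joint passes its speed limit or range.

ROBOT

A 7-joint arm with a two-finger parallel gripper is mounted at the origin on a cart in front of the work surface, level with it; the furniture and walls round the work are solid. World frame = base frame: x ahead of the robot, y to its left, z up, the work surface at z = 0. Lengths are in mm, angles in rad, forces in N, time in s.
With the tool pointing down it reaches from about 400 to 875 mm from the base axis. Payload 4.4 kg.
Tool frame: the origin (TCP) lies between the finger pads; the fingertips stand 22 mm ahead of it and the grasp point (between the pads) lies 3 mm ahead of it; z points along the fingers, y is the line along which they close (so a half turn about z gives the same grasp; the last joint's range is limited). The gripper opens to 85 mm and grips with 20 to 120 N. Pads are 22 mm wide; open, the fingers measure 114 mm over their backs; the gripper's body (76 mm by 85 mm) begins 54 mm behind the grasp point. The pads swing forward as they close: fully open they stand 13 mm farther back than shut.
Start: joints at [-1.246, 0.628, 0.038, 1.517, -0.027, 0.996, -0.02], TCP at [247.582, 601.016, 253.313] pointing down, gripper open.
Joint ranges: [-3.06, 3.06], [-0.37, 2.12], [-1.25, 1.32], [0.18, 2.47], [-1.1, 4.24], [0.23, 1.98], [-2.94, 2.94]. Speed limits (rad/s): [2.57, 2.57, 3.14, 3.14, 3.14, 3.14, 3.14].

INTERFACE

Orientations are given as [roll, pitch, yaw] about the fixed x, y, z axes, in that order (R = Rz(yaw) Ry(pitch) Rx(roll)).
In Python, from cell import ctrl gives the robot as it stands.
- The arm moves only by the tool step_arm, never from a script. Its argument "plan" is a list of rows, each an object of numbers: "dx", "dy", "dz": the shift along the tool's x, y, z scaled (see below); "ax", "ay", "az": the turn, a rotation vector about the tool's x, y, z scaled (see below); "gripper": the opening, from 0 (shut) to 1 (fully open). A call has 1 to 20 rows; each row shifts and turns the commanded pose from where the row before left it, along the tool's axes as they then stand; what a row does not reach is not made up. The controller multiplies each number of a shift by 0.3 m and each number of a turn by 90 degrees. A row lasts 1/8 s, in which the tool goes at most 62.5 mm and 10.7 degrees, less where a joint would pass 70% of its speed; a pose out of reach is approached as far as the arm can. A call with a number of a shift or a turn outside -1 to 1 is refused whole. A call with a gripper value outside its range is refused whole. The fingers move at their own pace and stop on an object; the grip force is fixed at half the most. Time passes only in rows, so rows that do not move let the fingers close. It gives the time, the measured TCP pose, the force, the opening and the grip force at its end, in the units of the state.
- ctrl.read_state(): the state, without advancing time (a new reading comes with each control period).
- ctrl.get_image(name): name is "scene" or "top" or "wrist"; returns a dict with "color" (420x560x3 uint8, red, green, blue), "range_z" (420x560 float32, mm along the optical axis (not along the pixel's ray), 0 where there is no reading), "fx", "fy", "cx", "cy" (pixels), "T" (4x4, takes a point from camera to world coordinates); the wrist camera has in their place "T_tool_cam" (4x4, takes a point from camera to tool coordinates, whose origin is the TCP and whose axes are the flange's). Camera axes: x right, y down, z forward; pixel columns grow to the right and rows downward; lengths in mm; the calibration is good to about 2 mm. A picture is of the moment at which its call begins: read the wrist's pose just before it.
- ctrl.finish_job(): hands the job in; it is judged then, once.
The state is a dict: "clock": time; "qpos": joint angles; "qd": joint speeds; "tau": joint torques, N m; "eef_pos": TCP position; "tool_rot": TCP orientation; "force": force on the tool from outside, world axes, zero at the start; "torque": the same for the moment, N m; "width": finger opening in mm; "gripper_force": force on a finger pad.
Only numpy, scipy, OpenCV 4.12 (cv2) and the standard library are available. Lean on these libraries where they do the work, as an engineer would, in place of code of your own. Each camera call takes 0.05 s, during which the arm holds its last target. There are 200 camera calls.

## Working session

There is one attempt and no reset: what is moved stays moved. The work goes in short steps, Python scripts to look and compute and a tool call to move; the robot and the scene stay as the last step left them, time stands still between calls to the robot, and variables do not carry over. Pictures are saved under pics/ and viewed, at most 10 in all, crops included, and the job is handed in when it is done.

Besides the shell and the picture viewer there is one more tool, called after "Request:" by a JSON object that holds its "api" and its "payload", one argument or row to a line. step_arm: Moves the arm, as the interface text tells. Shifts and turns lie within -1 to 1; 1 stands for 0.3 m of shift or 90 degrees of turn. Its arguments: {"type":"object","properties":{"plan":{"type":"array"}},"required":["plan"]}

```bash
mkdir -p pics; ls; python3 - <<'E'
from cell import ctrl
import cv2,numpy as np
s=ctrl.read_state();print(s)
for n in ["scene","top"]:
    im=ctrl.get_image(n);np.savez(n+".npz",**im)
    cv2.imwrite(f"pics/{n}.png",im["color"][:,:,::-1]);print(n,im["fx"],im["cx"],im["cy"],np.round(im["T"],3).tolist())
E
```

```text
pics
{'clock': 0.0, 'qpos': array([-1.24582323,  0.62934134,  0.03838869,  1.51839274, -0.02702371,
        0.99627537, -0.01998615]), 'qd': array([ 0.0009436 , -0.00041419,  0.00046813,  0.00061361,  0.00095548,
       -0.00105478, -0.00011859]), 'tau': array([-4.24277723e-04, -5.63388956e+01,  1.22595035e+00, -1.93443453e+01,
        1.09368085e-02,  1.03181438e-02, -7.01233461e-06]), 'eef_pos': array([247.30146429, 600.47961836, 252.38324766]), 'tool_rot': array([-3.13969158e+00, -2.59537824e-05,  2.75086300e+00]), 'force': array([-0.07579239,  0.59823157, -1.13149259]), 'torque': array([ 0.03361247,  0.04162238, -0.0214575 ]), 'gripper_force': 0.0, 'width': 85.19923569029002}
scene 433.95253661246505 278.40117796018876 206.79971029829085 [[0.893, -0.32, 0.318, 135.427], [-0.451, -0.611, 0.651, -753.857], [-0.014, -0.724, -0.689, 935.868], [0.0, 0.0, 0.0, 1.0]]
top 388.9299996940353 281.61316382936207 210.27398939754968 [[-0.013, -0.991, 0.135, 397.274], [-1.0, 0.015, 0.014, 3.036], [-0.016, -0.134, -0.991, 1087.521], [0.0, 0.0, 0.0, 1.0]]
```

View pics/top.png

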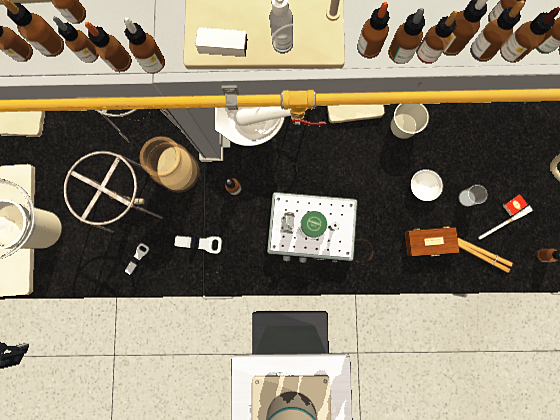

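View pics/scene.png

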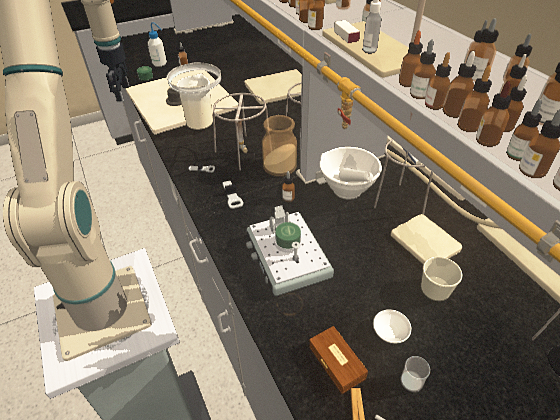

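The top view shows the larger strap at about (198,243), with its eye to the right, and the smaller look-alike at (137,258). The shaker is centred on (313,227), with the tin at (313,224), the stud at (332,228) and the catch at (288,222). The dropper is at (232,185) and the dish at (427,185). The scene view agrees.

```bash
cat > h.py <<'E'
import numpy as np,cv2
def load(n): return dict(np.load(n+".npz"))
def ray(im,u,v,z):
    d=np.array([(u-im["cx"])/im["fx"],(v-im["cy"])/im["fy"],1.0]);T=im["T"]
    w=T[:3,:3]@d;o=T[:3,3];return o+w*(z-o[2])/w[2]
def blobs(mask,x0,y0,x1,y1,amin=20):
    m=np.zeros(mask.shape,np.uint8);m[y0:y1,x0:x1]=mask[y0:y1,x0:x1]
    cs,_=cv2.findContours(m,cv2.RETR_EXTERNAL,cv2.CHAIN_APPROX_NONE)
    return [c for c in cs if cv2.contourArea(c)>amin]
E
python3 - <<'E'
from h import *
im=load("top");c=im["color"].astype(int);hsv=cv2.cvtColor(im["color"],cv2.COLOR_RGB2HSV)
np.set_printoptions(precision=1,suppress=True)
br=(c.min(2)>110).astype(np.uint8)
def rect(b,z):
    pts=np.array([ray(im,*p,z)[:2] for p in b[:,0,:]],np.float32)
    return cv2.minAreaRect(pts)
for b in blobs(br,165,225,230,262): print("strap part",rect(b,4),cv2.boundingRect(b))
for b in blobs(br,110,235,160,285): print("small",rect(b,4))
for b in blobs(br,255,185,365,272,1500): print("deck",rect(b,55), [ray(im,*p,55)[:2] for p in cv2.boxPoints(cv2.minAreaRect(b))])
g=((hsv[...,0]>40)&(hsv[...,0]<90)&(hsv[...,1]>90)).astype(np.uint8)
for b in blobs(g,290,200,335,250,100): print("tin",rect(b,108))
for (u,v,n,z) in [(232,185,"dropper",50),(427,185,"dish",15)]: print(n,ray(im,u,v,z))
o=np.concatenate([cv2.resize(im["color"][180:280,160:260],(500,500),interpolation=cv2.INTER_CUBIC)[:,:300],cv2.resize(im["color"][180:280,260:360],(500,500),interpolation=cv2.INTER_CUBIC)],1)
cv2.imwrite("pics/crop.png",o[:,:,::-1])
E
```

```text
strap part ((452.7822265625, 220.513671875), (62.32993698120117, 47.15522003173828), 83.25931549072266) (198, 236, 24, 18)
strap part ((461.7196350097656, 296.8576354980469), (44.25157928466797, 29.450740814208984), 82.92330169677734) (174, 236, 17, 12)
small ((390.4579162597656, 441.28375244140625), (18.94797706604004, 31.36370277404785), 57.159271240234375)
small ((435.99456787109375, 414.7534484863281), (28.342008590698242, 42.42382049560547), 45.396968841552734)
deck ((494.7318115234375, -62.750205993652344), (226.68447875976562, 163.51841735839844), 84.16078186035156) [array([424.8,  58.1]), array([588.3,  42.2]), array([ 563.9, -187.1]), array([ 402. , -166.6])]
dropper [609.7 151.8  50. ]
dish [ 607.7 -388.5   15. ]
```

View pics/crop.png

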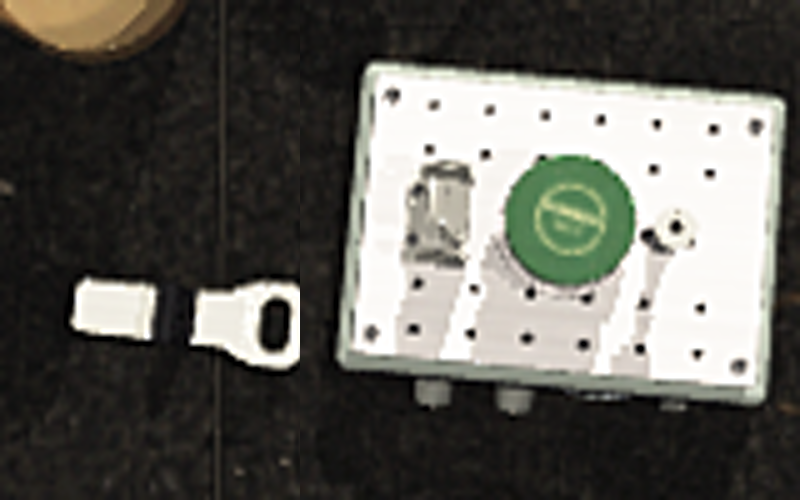

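```bash
cat >> h.py <<'E'
from scipy.spatial.transform import Rotation as Ro
def Rt(s): return Ro.from_euler("xyz",s["tool_rot"]).as_matrix()
def move(s,p,R=None):
    "tool-axis shift (units .3 m) in present axes and turn (units 90deg)"
    A=Rt(s);R=A if R is None else R
    print("shift",np.round(A.T@(np.array(p)-s["eef_pos"])/300,4),"turn",np.round(Ro.from_matrix(A.T@R).as_rotvec()/(np.pi/2),4),
     "shift in new axes",np.round(R.T@(np.array(p)-s["eef_pos"])/300,4))
def down(yaw): return Ro.from_euler("xyz",[180,0,yaw],degrees=True).as_matrix()
E
python3 - <<'E'
from h import *
from cell import ctrl
np.set_printoptions(precision=2,suppress=True)
im=load("top");c=im["color"].astype(int)
g=((c[...,1]>c[...,0]+25)&(c[...,1]>c[...,2]+10)).astype(np.uint8)
for b in blobs(g,290,200,335,250,100):
    pts=np.array([ray(im,*p,108)[:2] for p in b[:,0,:]],np.float32);print("tin",cv2.minEnclosingCircle(pts))
print("stud",ray(im,335.4,225.6,111))
w=ctrl.get_image("wrist");print(w["T_tool_cam"],w["fx"])
s=ctrl.read_state();print(s["clock"])
move(s,[495,-62,330],down(174))
E
```

```text
tin ((495.71478271484375, -63.27877426147461), 32.72754669189453)
stud [ 488.85 -117.91  111.  ]
[[   0.     -0.96   -0.26   66.68]
 [   1.      0.      0.     -0.39]
 [  -0.     -0.26    0.96 -120.19]
 [   0.      0.      0.      1.  ]] 290.1887180775739
0.15
shift [-1.6  -1.73 -0.26] turn [-0.   -0.   -0.18] shift in new axes [-1.05 -2.11 -0.26]
```

Request:
{"api": "step_arm", "payload": {
  "plan": [
    {"az": -0.09,"gripper": 1},
    {"az": -0.09,"gripper": 1},
    {"dx": -0.066,"dy": -0.132,"dz": 0.012,"gripper": 1},
    {"dx": -0.066,"dy": -0.132,"dz": 0.012,"gripper": 1},
    {"dx": -0.066,"dy": -0.132,"dz": 0.012,"gripper": 1},
    {"dx": -0.066,"dy": -0.132,"dz": 0.012,"gripper": 1},
    {"dx": -0.066,"dy": -0.132,"dz": 0.012,"gripper": 1},
    {"dx": -0.066,"dy": -0.132,"dz": 0.012,"gripper": 1},
    {"dx": -0.066,"dy": -0.132,"dz": 0.012,"gripper": 1},
    {"dx": -0.066,"dy": -0.132,"dz": 0.012,"gripper": 1},
    {"dx": -0.066,"dy": -0.132,"dz": 0.012,"gripper": 1},
    {"dx": -0.066,"dy": -0.132,"dz": 0.012,"gripper": 1},
    {"dx": -0.066,"dy": -0.132,"dz": 0.012,"gripper": 1},
    {"dx": -0.066,"dy": -0.132,"dz": 0.012,"gripper": 1},
    {"dx": -0.066,"dy": -0.132,"dz": 0.012,"gripper": 1},
    {"dx": -0.066,"dy": -0.132,"dz": 0.012,"gripper": 1},
    {"dx": -0.066,"dy": -0.132,"dz": 0.012,"gripper": 1},
    {"dx": -0.066,"dy": -0.132,"dz": 0.012,"gripper": 1},
    {"gripper": 1}
  ]
}}

```text
invalid input
```

```bash
cat >> h.py <<'E'
def snap(ctrl,n):
    s=ctrl.read_state();im=ctrl.get_image("wrist")
    T=np.eye(4);T[:3,:3]=Rt(s);T[:3,3]=s["eef_pos"];im["T"]=T@im["T_tool_cam"];np.savez(n+".npz",**im)
    cv2.imwrite(f"pics/{n}.png",im["color"][:,:,::-1]);return s,im
E
python3 - <<'E'
from h import *
from cell import ctrl
s,im=snap(ctrl,"w1");print(s["clock"],s["eef_pos"],np.degrees(s["tool_rot"]),s["force"])
E
```

```text
0.15 [247.40749105 600.59141491 252.59776845] [-1.79914756e+02  8.49029051e-04  1.57609366e+02] [-0.45307417  1.18540147 -0.88712163]
```

View pics/w1.png

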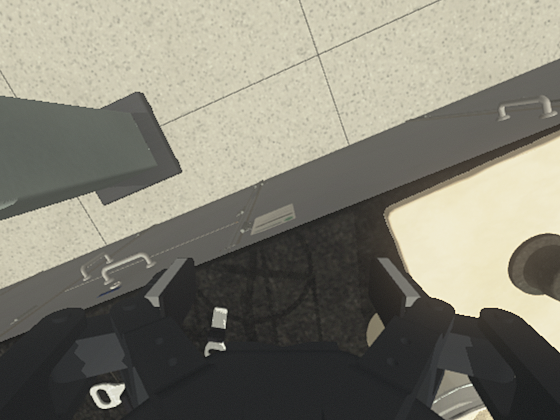

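The wrist view is still at the start pose, because the move was refused: rows apparently need every key. The floor fills the top and the fingers the bottom, so the useful field is on the tool's +x side.

Request:
{"api": "step_arm", "payload": {
  "plan": [
    {"dx": 0,"dy": 0,"dz": 0,"ax": 0,"ay": 0,"az": -0.09,"gripper": 1},
    {"dx": 0,"dy": 0,"dz": 0,"ax": 0,"ay": 0,"az": -0.09,"gripper": 1},
    {"dx": -0.075,"dy": -0.131,"dz": 0.012,"ax": 0,"ay": 0,"az": 0,"gripper": 1},
    {"dx": -0.075,"dy": -0.131,"dz": 0.012,"ax": 0,"ay": 0,"az": 0,"gripper": 1},
    {"dx": -0.075,"dy": -0.131,"dz": 0.012,"ax": 0,"ay": 0,"az": 0,"gripper": 1},
    {"dx": -0.075,"dy": -0.131,"dz": 0.012,"ax": 0,"ay": 0,"az": 0,"gripper": 1},
    {"dx": -0.075,"dy": -0.131,"dz": 0.012,"ax": 0,"ay": 0,"az": 0,"gripper": 1},
    {"dx": -0.075,"dy": -0.131,"dz": 0.012,"ax": 0,"ay": 0,"az": 0,"gripper": 1},
    {"dx": -0.075,"dy": -0.131,"dz": 0.012,"ax": 0,"ay": 0,"az": 0,"gripper": 1},
    {"dx": -0.075,"dy": -0.131,"dz": 0.012,"ax": 0,"ay": 0,"az": 0,"gripper": 1},
    {"dx": -0.075,"dy": -0.131,"dz": 0.012,"ax": 0,"ay": 0,"az": 0,"gripper": 1},
    {"dx": -0.075,"dy": -0.131,"dz": 0.012,"ax": 0,"ay": 0,"az": 0,"gripper": 1},
    {"dx": -0.075,"dy": -0.131,"dz": 0.012,"ax": 0,"ay": 0,"az": 0,"gripper": 1},
    {"dx": -0.075,"dy": -0.131,"dz": 0.012,"ax": 0,"ay": 0,"az": 0,"gripper": 1},
    {"dx": -0.075,"dy": -0.131,"dz": 0.012,"ax": 0,"ay": 0,"az": 0,"gripper": 1},
    {"dx": -0.075,"dy": -0.131,"dz": 0.012,"ax": 0,"ay": 0,"az": 0,"gripper": 1},
    {"dx": -0.075,"dy": -0.131,"dz": 0.012,"ax": 0,"ay": 0,"az": 0,"gripper": 1},
    {"dx": -0.075,"dy": -0.131,"dz": 0.012,"ax": 0,"ay": 0,"az": 0,"gripper": 1},
    {"dx": 0,"dy": 0,"dz": 0,"ax": 0,"ay": 0,"az": 0,"gripper": 1}
  ]
}}

```text
clock: 2.58
eef_pos: [538.4, -67.6, 195.3]
tool_rot: [-3.139, 0.001, 3.027]
force: [0.3, 0.1, 0.4]
width: 85.7
gripper_force: 0.0
```

```bash
python3 - <<'E'
from h import *
from cell import ctrl
s,im=snap(ctrl,"w2");print(s["clock"],s["eef_pos"],np.degrees(s["tool_rot"]),s["force"])
E
```

```text
2.575 [538.40265901 -67.60836789 195.28087185] [-1.79872351e+02  4.18352233e-02  1.73414116e+02] [0.28460039 0.11149965 0.41956724]
```

View pics/w2.png

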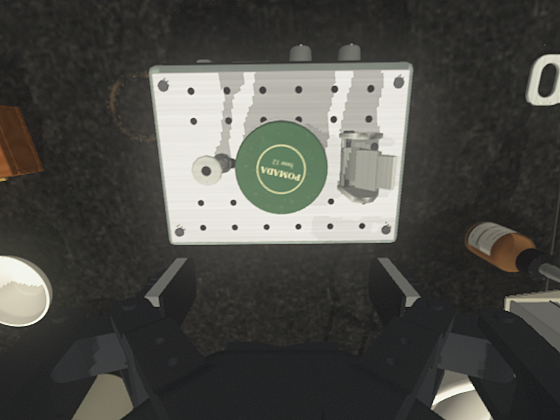

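The shaker fills the middle of the view: tin lid centred on (282,167), stud head at (207,170), catch at (365,168). The deck's corner screws are at (163,86), (398,82), (180,231) and (385,229).

```bash
python3 - <<'E'
from h import *
np.set_printoptions(precision=2,suppress=True)
im=load("w2");c=im["color"].astype(int);rz=im["range_z"]
g=((c[...,1]>c[...,0]+25)&(c[...,1]>c[...,2]+5)).astype(np.uint8)
b=max(blobs(g,225,110,340,225,500),key=cv2.contourArea)
pts=np.array([ray(im,*p,108)[:2] for p in cv2.convexHull(b)[:,0,:].astype(float)],np.float32)
tin,r=cv2.minEnclosingCircle(pts);tin=np.array(tin);print("tin",tin,r)
def P(u,v):
    d=rz[v,u];q=np.array([(u-im["cx"])/im["fx"]*d,(v-im["cy"])/im["fy"]*d,d,1]);return (im["T"]@q)[:3]
W=np.array([[P(u,v) for u in range(180,240)] for v in range(145,200)])
m=((W[...,2]>102)&(W[...,2]<118)).astype(np.uint8); m[:,52:]=0
n,lab,st,ce=cv2.connectedComponentsWithStats(m);k=1+np.argmax(st[1:,4]);print("head comp",st[k],ce[k]+[180,145])
hp=W[lab==k];print("head z pctl",np.percentile(hp[:,2],[5,25,50,75,95]),"centre",hp.mean(0),"ext",hp.min(0),hp.max(0))
lid=np.array([P(u,v)[2] for u in range(255,310,3) for v in range(145,190,3)]);print("lid z",np.percentile(lid,[5,50,95]))
dk=[P(u,v)[2] for u,v in [(210,110),(215,215),(300,235),(380,110)]];print("deck z",dk)
# head by colour
h=blobs(((c.min(2)>150)&(rz<rz[170,207]+8)&(rz>0)).astype(np.uint8),185,148,228,195,50)
for q in h: 
    (u,v),rr=cv2.minEnclosingCircle(q);print("head px",u,v,rr,ray(im,u,v,111))
# deck outline -> yaw
br=blobs((c.min(2)>120).astype(np.uint8),120,50,430,255,5000)
A=max(br,key=cv2.contourArea);R=cv2.minAreaRect(np.array([ray(im,*p,55)[:2] for p in A[:,0,:]],np.float32));print("deck",R)
# screws
for u,v in [(163,86),(398,82),(180,231),(385,229)]:
    w=c[v-8:v+9,u-8:u+9].sum(2);yy,xx=np.where(w<w.min()+120);print("screw",ray(im,u-8+xx.mean(),v-8+yy.mean(),55))
# catch heights
for y in (150,168,185): print([tuple(np.round(P(u,y),0)) for u in range(335,400,8)])
E
```

```text
tin [496.55 -63.99] 32.13791275024414
head comp [ 10  11  32  31 735] [205.57 170.71]
head z pctl [108.12 109.1  109.62 110.09 110.72] centre [ 491.14 -117.06  109.56] ext [ 480.8  -128.7   106.11] [ 502.09 -106.54  112.14]
lid z [107.24 108.48 109.59]
deck z [np.float64(53.76104913445013), np.float64(54.7058505927771), np.float64(54.467608696625064), np.float64(55.03296533889241)]
head px 205.2096710205078 170.85484313964844 15.813551902770996 [ 491.04 -116.93  111.  ]
deck ((495.419921875, -63.88201904296875), (216.40219116210938, 156.07518005371094), 84.13412475585938)
screw [ 422.54 -154.65   55.  ]
screw [442.5   39.84  55.  ]
screw [ 550.07 -167.62   55.  ]
screw [570.15  26.72  55.  ]
[(np.float64(491.0), np.float64(-16.0), np.float64(53.0)), (np.float64(491.0), np.float64(-12.0), np.float64(69.0)), (np.float64(491.0), np.float64(-6.0), np.float64(73.0)), (np.float64(492.0), np.float64(-2.0), np.float64(81.0)), (np.float64(490.0), np.float64(-1.0), np.float64(103.0)), (np.float64(495.0), np.float64(17.0), np.float64(63.0)), (np.float64(496.0), np.float64(26.0), np.float64(55.0
[... 457 characters left out ...]
(125.0)), (np.float64(500.0), np.float64(1.0), np.float64(129.0)), (np.float64(500.0), np.float64(4.0), np.float64(134.0)), (np.float64(513.0), np.float64(40.0), np.float64(55.0))]
[(np.float64(523.0), np.float64(-18.0), np.float64(54.0)), (np.float64(521.0), np.float64(-13.0), np.float64(68.0)), (np.float64(523.0), np.float64(-4.0), np.float64(58.0)), (np.float64(513.0), np.float64(-10.0), np.float64(113.0)), (np.float64(512.0), np.float64(-7.0), np.float64(119.0)), (np.float64(511.0), np.float64(-4.0), np.float64(127.0)), (np.float64(511.0), np.float64(1.0), np.float64(130.0)), (np.float64(511.0), np.float64(5.0), np.float64(133.0)), (np.float64(532.0), np.float64(45.0), np.float64(42.0))]
```

Request:
{"api": "step_arm", "payload": {
  "plan": [
    {"dx": 0.0316,"dy": 0.134,"dz": 0.0125,"ax": 0,"ay": 0,"az": 0,"gripper": 1},
    {"dx": 0.0316,"dy": 0.134,"dz": 0.0125,"ax": 0,"ay": 0,"az": 0,"gripper": 1},
    {"dx": 0.0316,"dy": 0.134,"dz": 0.0125,"ax": 0,"ay": 0,"az": 0,"gripper": 1},
    {"dx": 0.0316,"dy": 0.134,"dz": 0.0125,"ax": 0,"ay": 0,"az": 0,"gripper": 1},
    {"dx": 0.0316,"dy": 0.134,"dz": 0.0125,"ax": 0,"ay": 0,"az": 0,"gripper": 1},
    {"dx": 0.0316,"dy": 0.134,"dz": 0.0125,"ax": 0,"ay": 0,"az": 0,"gripper": 1},
    {"dx": 0.0316,"dy": 0.134,"dz": 0.0125,"ax": 0,"ay": 0,"az": 0,"gripper": 1},
    {"dx": 0.0316,"dy": 0.134,"dz": 0.0125,"ax": 0,"ay": 0,"az": 0,"gripper": 1},
    {"dx": 0,"dy": 0,"dz": 0,"ax": 0,"ay": 0,"az": 0,"gripper": 1},
    {"dx": 0,"dy": 0,"dz": 0,"ax": 0,"ay": 0,"az": 0,"gripper": 1}
  ]
}}

```text
clock: 3.88
eef_pos: [496.0, 265.2, 165.7]
tool_rot: [-3.141, -0.001, 3.035]
force: [1.0, -0.3, -0.7]
width: 85.7
gripper_force: 0.0
```

```bash
python3 - <<'E'
from h import *
from cell import ctrl
np.set_printoptions(precision=2,suppress=True)
s,im=snap(ctrl,"w3");print(s["clock"],s["eef_pos"],np.degrees(s["tool_rot"]),s["force"])
c=im["color"].astype(int)
for b in blobs((c.min(2)>110).astype(np.uint8),100,0,470,300,200):
    x,y,w,h=cv2.boundingRect(b)
    R=cv2.minAreaRect(np.array([ray(im,*p,4)[:2] for p in b[:,0,:].astype(float)],np.float32))
    print((x,y,w,h),np.round(R[0],1),np.round(R[1],1),R[2])
move(s,[457.6,261.5,29],down(173.3))
E
```

```text
3.875 [496.   265.24 165.67] [-179.96   -0.04  173.9 ] [ 0.96 -0.26 -0.73]
(435, 268, 31, 20) [596.6 434.7] [32.1 22.5] 83.91948699951172
(378, 258, 42, 42) [592.6 379.1] [67.  13.4] 35.19408416748047
(145, 258, 42, 42) [566.3 133. ] [13.5 66.9] 42.72021484375
(285, 150, 50, 31) [461.6 295.2] [47.3 28.7] 83.92243194580078
(198, 140, 66, 49) [452.8 219.5] [62.5 45.8] 83.92369079589844
(409, 96, 46, 55) [436.1 412.1] [32.3 43.9] 55.593544006347656
(446, 47, 24, 42) [391.9 439.5] [20.9 31.7] 57.24140930175781
shift [ 0.13 -0.03  0.46] turn [-0.   -0.    0.01] shift in new axes [ 0.13 -0.03  0.46]
```

View pics/w3.png

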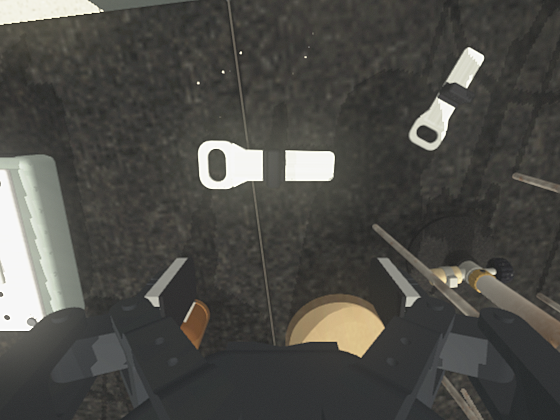

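The strap lies at (195–335, 140–190), eye to the left, grip at (274,166). That puts its origin at about (457.2, 260.9) with yaw -6.1°, which agrees with the top view to 1 mm.

Request:
{"api": "step_arm", "payload": {
  "plan": [
    {"dx": 0.0635,"dy": -0.014,"dz": 0.03,"ax": 0,"ay": 0,"az": 0,"gripper": 1},
    {"dx": 0.0635,"dy": -0.014,"dz": 0.05,"ax": 0,"ay": 0,"az": 0,"gripper": 1},
    {"dx": 0,"dy": 0,"dz": 0.08,"ax": 0,"ay": 0,"az": 0,"gripper": 1},
    {"dx": 0,"dy": 0,"dz": 0.08,"ax": 0,"ay": 0,"az": 0,"gripper": 1},
    {"dx": 0,"dy": 0,"dz": 0.08,"ax": 0,"ay": 0,"az": 0,"gripper": 1},
    {"dx": 0,"dy": 0,"dz": 0.08,"ax": 0,"ay": 0,"az": 0,"gripper": 1},
    {"dx": 0,"dy": 0,"dz": 0,"ax": 0,"ay": 0,"az": 0,"gripper": 0.6},
    {"dx": 0,"dy": 0,"dz": 0,"ax": 0,"ay": 0,"az": 0,"gripper": 0.6}
  ]
}}

```text
clock: 4.92
eef_pos: [458.7, 260.2, 46.4]
tool_rot: [3.141, 0.001, 3.032]
force: [-0.2, 1.1, -0.2]
width: 52.1
gripper_force: 0.0
```

Request:
{"api": "step_arm", "payload": {
  "plan": [
    {"dx": 0.005,"dy": 0.002,"dz": 0.057,"ax": 0,"ay": 0,"az": 0,"gripper": 0.5},
    {"dx": 0,"dy": 0,"dz": 0,"ax": 0,"ay": 0,"az": 0,"gripper": 0.3},
    {"dx": 0,"dy": 0,"dz": 0,"ax": 0,"ay": 0,"az": 0,"gripper": 0},
    {"dx": 0,"dy": 0,"dz": 0,"ax": 0,"ay": 0,"az": 0,"gripper": 0},
    {"dx": 0,"dy": 0,"dz": 0,"ax": 0,"ay": 0,"az": 0,"gripper": 0},
    {"dx": 0,"dy": 0,"dz": 0,"ax": 0,"ay": 0,"az": 0,"gripper": 0}
  ]
}}

```text
clock: 5.68
eef_pos: [456.7, 261.5, 28.7]
tool_rot: [3.142, 0.0, 3.034]
force: [0.5, -0.1, -0.2]
width: 10.7
gripper_force: 58.5
```

Request:
{"api": "step_arm", "payload": {
  "plan": [
    {"dx": 0,"dy": 0,"dz": -0.1,"ax": 0,"ay": 0,"az": 0,"gripper": 0},
    {"dx": 0,"dy": 0,"dz": -0.19,"ax": 0,"ay": 0,"az": 0,"gripper": 0},
    {"dx": 0,"dy": 0,"dz": -0.19,"ax": 0,"ay": 0,"az": 0,"gripper": 0},
    {"dx": 0,"dy": 0,"dz": -0.19,"ax": 0,"ay": 0,"az": 0,"gripper": 0},
    {"dx": -0.0277,"dy": -0.132,"dz": 0,"ax": 0,"ay": 0,"az": 0,"gripper": 0},
    {"dx": -0.0277,"dy": -0.132,"dz": 0,"ax": 0,"ay": 0,"az": 0,"gripper": 0},
    {"dx": -0.0277,"dy": -0.132,"dz": 0,"ax": 0,"ay": 0,"az": 0,"gripper": 0},
    {"dx": -0.0277,"dy": -0.132,"dz": 0,"ax": 0,"ay": 0,"az": 0,"gripper": 0},
    {"dx": -0.0277,"dy": -0.132,"dz": 0,"ax": 0,"ay": 0,"az": 0,"gripper": 0},
    {"dx": -0.0277,"dy": -0.132,"dz": 0,"ax": 0,"ay": 0,"az": 0,"gripper": 0},
    {"dx": -0.0277,"dy": -0.132,"dz": 0,"ax": 0,"ay": 0,"az": 0,"gripper": 0},
    {"dx": -0.0277,"dy": -0.132,"dz": 0,"ax": 0,"ay": 0,"az": 0,"gripper": 0},
    {"dx": -0.0277,"dy": -0.132,"dz": 0,"ax": 0,"ay": 0,"az": 0,"gripper": 0},
    {"dx": 0,"dy": 0,"dz": 0,"ax": -0.111,"ay": 0,"az": 0,"gripper": 0},
    {"dx": 0,"dy": 0,"dz": 0,"ax": -0.111,"ay": 0,"az": 0,"gripper": 0},
    {"dx": 0,"dy": 0,"dz": 0,"ax": -0.111,"ay": 0,"az": 0,"gripper": 0},
    {"dx": 0,"dy": 0,"dz": 0,"ax": -0.111,"ay": 0,"az": 0,"gripper": 0},
    {"dx": 0,"dy": 0,"dz": 0,"ax": 0,"ay": 0,"az": 0,"gripper": 0},
    {"dx": 0,"dy": 0,"dz": 0,"ax": 0,"ay": 0,"az": 0,"gripper": 0}
  ]
}}

```text
clock: 8.05
eef_pos: [492.6, -99.8, 229.9]
tool_rot: [2.446, -0.0, 3.035]
force: [0.2, 0.3, -1.9]
width: 11.3
gripper_force: 59.5
```

```bash
cat >> h.py <<'E'
SH=np.array([496.4,-64.0,0]);YAW=-5.86;OFF=np.array([-0.5,0,28.7]) # TCP in strap frame
Rs=Ro.from_euler("z",YAW,degrees=True).as_matrix();F=np.diag([-1.,1,-1])
def goal(Ly,Lz,th,Lx=0):
    S=Rs@Ro.from_euler("x",th,degrees=True).as_matrix()
    return SH+Rs@np.array([Lx,Ly,Lz])+S@(OFF+[0,64,0]),S@F
def where(s):
    S=Rs.T@Rt(s)@F;p=Rs.T@(s["eef_pos"]-SH)-S@OFF
    f=lambda q:np.round(p+S@np.array(q),1)
    print("t",s["clock"],"lip",f([0,-64,0]),"heel",f([0,-46.5,0]),"tip",f([0,58,4]),"rxyz deg",np.round(np.degrees(Ro.from_matrix(S).as_rotvec()),1),
      "F",np.round(Rs.T@s["force"],1),"tq",np.round(Rs.T@s["torque"],2))
E
python3 - <<'E'
from h import *
from cell import ctrl
s=ctrl.read_state();where(s);print(s["qpos"],s["width"])
move(s,*goal(-67.2,101,40));move(s,*goal(-67.2,120,40))
E
```

```text
t 8.05 lip [  0.3 -66.8 166.9] heel [  0.4 -53.3 178.1] tip [  0.7  24.3 248.1] rxyz deg [39.8 -0.1 -0.2] F [ 0.2  0.4 -1.9] tq [-0.88 -0.04  0.03]
[ 0.75508165  0.65486877 -0.34613026  1.85211365 -0.53321954  0.99318474
  2.28444627] 11.298200345668977
shift [ 0.0014 -0.142   0.1671] turn [-0.0017  0.0017 -0.002 ] shift in new axes [ 0.0014 -0.1424  0.1667]
shift [ 0.0014 -0.1014  0.1185] turn [-0.0017  0.0017 -0.002 ] shift in new axes [ 0.0014 -0.1017  0.1182]
```

Request:
{"api": "step_arm", "payload": {
  "plan": [
    {"dx": 0.0014,"dy": -0.025,"dz": 0.03,"ax": 0,"ay": 0,"az": -0.002,"gripper": 0},
    {"dx": 0,"dy": -0.025,"dz": 0.03,"ax": 0,"ay": 0.0017,"az": 0,"gripper": 0},
    {"dx": 0,"dy": -0.025,"dz": 0.03,"ax": -0.0017,"ay": 0,"az": 0,"gripper": 0},
    {"dx": 0,"dy": -0.025,"dz": 0.0285,"ax": 0,"ay": 0,"az": 0,"gripper": 0},
    {"dx": 0,"dy": -0.014,"dz": 0.0165,"ax": 0,"ay": 0,"az": 0,"gripper": 0},
    {"dx": 0,"dy": 0,"dz": 0,"ax": 0,"ay": 0,"az": 0,"gripper": 0},
    {"dx": 0,"dy": -0.007,"dz": 0.008,"ax": 0,"ay": 0,"az": 0,"gripper": 0},
    {"dx": 0,"dy": -0.007,"dz": 0.008,"ax": 0,"ay": 0,"az": 0,"gripper": 0},
    {"dx": 0,"dy": 0,"dz": 0,"ax": 0,"ay": 0,"az": 0,"gripper": 0}
  ]
}}

```text
clock: 9.18
eef_pos: [492.2, -101.2, 170.1]
tool_rot: [2.441, -0.0, 3.038]
force: [0.3, -0.5, -1.8]
width: 10.8
gripper_force: 59.5
```

```bash
python3 - <<'E'
from h import *
from cell import ctrl
s=ctrl.read_state();where(s)
move(s,*goal(-67.2,101,40))
E
```

```text
t 9.175 lip [  0.  -67.9 106.9] heel [  0.  -54.5 118.2] tip [  0.2  22.9 188.6] rxyz deg [40.1 -0.  -0.1] F [ 0.3 -0.4 -1.8] tq [-1.01  0.04  0.01]
shift [ 0.0003 -0.0109  0.017 ] turn [ 0.0013  0.0006 -0.0009] shift in new axes [ 0.0002 -0.0108  0.017 ]
```

Request:
{"api": "step_arm", "payload": {
  "plan": [
    {"dx": 0,"dy": -0.0054,"dz": 0.0083,"ax": 0,"ay": 0,"az": 0,"gripper": 0},
    {"dx": 0,"dy": -0.0054,"dz": 0.0083,"ax": 0,"ay": 0,"az": 0,"gripper": 0},
    {"dx": 0,"dy": 0,"dz": 0,"ax": 0,"ay": 0,"az": 0,"gripper": 0},
    {"dx": 0,"dy": 0,"dz": 0,"ax": 0,"ay": 0,"az": 0,"gripper": 0}
  ]
}}

```text
clock: 9.68
eef_pos: [492.3, -100.4, 164.3]
tool_rot: [2.441, -0.0, 3.038]
force: [-0.8, 0.3, -1.8]
width: 10.8
gripper_force: 59.5
```

```bash
python3 - <<'E'
from h import *
from cell import ctrl
s=ctrl.read_state();where(s)
move(s,*goal(-61,101.2,40))
E
```

```text
t 9.675 lip [ 1.000e-01 -6.710e+01  1.011e+02] heel [ 1.000e-01 -5.370e+01  1.124e+02] tip [  0.3  23.6 182.8] rxyz deg [40.1 -0.  -0.1] F [-0.8  0.2 -1.8] tq [-0.96 -0.02 -0.01]
shift [0.0006 0.0158 0.0133] turn [ 0.0013  0.0007 -0.0008] shift in new axes [0.0005 0.0158 0.0133]
```

Request:
{"api": "step_arm", "payload": {
  "plan": [
    {"dx": 0,"dy": 0.0053,"dz": 0.0044,"ax": 0,"ay": 0,"az": 0,"gripper": 0},
    {"dx": 0,"dy": 0.0053,"dz": 0.0044,"ax": 0,"ay": 0,"az": 0,"gripper": 0},
    {"dx": 0,"dy": 0.0053,"dz": 0.0044,"ax": 0,"ay": 0,"az": 0,"gripper": 0},
    {"dx": 0,"dy": 0,"dz": 0,"ax": 0,"ay": 0,"az": 0,"gripper": 0},
    {"dx": 0,"dy": 0,"dz": 0,"ax": 0,"ay": 0,"az": 0,"gripper": 0}
  ]
}}

```text
clock: 10.3
eef_pos: [492.9, -94.3, 164.3]
tool_rot: [2.442, -0.0, 3.038]
force: [0.9, 0.0, -1.9]
width: 10.9
gripper_force: 59.5
```

Request:
{"api": "step_arm", "payload": {
  "plan": [
    {"dx": 0,"dy": 0.0025,"dz": 0.0021,"ax": 0,"ay": 0,"az": 0,"gripper": 0},
    {"dx": 0,"dy": 0,"dz": 0,"ax": 0,"ay": 0,"az": 0,"gripper": 0}
  ]
}}

```text
clock: 10.55
eef_pos: [493.0, -93.2, 164.4]
tool_rot: [2.441, -0.0, 3.038]
force: [0.7, 1.1, -2.4]
width: 10.6
gripper_force: 59.5
```

```bash
python3 - <<'E'
from h import *
from cell import ctrl
s=ctrl.read_state();where(s)
E
```

```text
t 10.55 lip [ 1.000e-01 -5.980e+01  1.012e+02] heel [ 1.000e-01 -4.640e+01  1.125e+02] tip [  0.2  30.9 182.9] rxyz deg [40.1 -0.  -0.1] F [ 0.6  1.1 -2.4] tq [-0.96  0.02  0.01]
```

Free so far, with the lip at y -59.8. I'll feel for the neck 1 mm at a time.

Request:
{"api": "step_arm", "payload": {
  "plan": [
    {"dx": 0,"dy": 0.0025,"dz": 0.0021,"ax": 0,"ay": 0,"az": 0,"gripper": 0},
    {"dx": 0,"dy": 0,"dz": 0,"ax": 0,"ay": 0,"az": 0,"gripper": 0}
  ]
}}

```text
clock: 10.8
eef_pos: [493.1, -92.2, 164.4]
tool_rot: [2.441, -0.0, 3.038]
force: [-0.0, 1.2, -1.8]
width: 10.7
gripper_force: 59.5
```

Request:
{"api": "step_arm", "payload": {
  "plan": [
    {"dx": 0,"dy": 0.0025,"dz": 0.0021,"ax": 0,"ay": 0,"az": 0,"gripper": 0},
    {"dx": 0,"dy": 0,"dz": 0,"ax": 0,"ay": 0,"az": 0,"gripper": 0}
  ]
}}

```text
clock: 11.05
eef_pos: [493.2, -91.2, 164.4]
tool_rot: [2.441, -0.0, 3.038]
force: [0.5, -0.1, -1.3]
width: 11.2
gripper_force: 59.5
```

Request:
{"api": "step_arm", "payload": {
  "plan": [
    {"dx": 0,"dy": 0.002,"dz": 0.0017,"ax": 0,"ay": 0,"az": 0,"gripper": 0},
    {"dx": 0,"dy": 0,"dz": 0,"ax": 0,"ay": 0,"az": 0,"gripper": 0}
  ]
}}

```text
clock: 11.3
eef_pos: [493.3, -90.5, 164.4]
tool_rot: [2.441, -0.0, 3.038]
force: [-0.0, 0.1, -3.3]
width: 10.9
gripper_force: 59.5
```

```bash
python3 - <<'E'
from h import *
from cell import ctrl
s=ctrl.read_state();where(s)
E
```

```text
t 11.3 lip [ 1.000e-01 -5.710e+01  1.012e+02] heel [ 1.000e-01 -4.370e+01  1.125e+02] tip [  0.2  33.6 182.8] rxyz deg [40.1 -0.  -0.1] F [-0.   0.1 -3.3] tq [-0.91  0.03  0.  ]
```

Request:
{"api": "step_arm", "payload": {
  "plan": [
    {"dx": 0,"dy": 0.0015,"dz": 0.0013,"ax": 0,"ay": 0,"az": 0,"gripper": 0},
    {"dx": 0,"dy": 0,"dz": 0,"ax": 0,"ay": 0,"az": 0,"gripper": 0}
  ]
}}

```text
clock: 11.55
eef_pos: [493.4, -90.0, 164.3]
tool_rot: [2.442, -0.0, 3.038]
force: [-0.3, 0.2, -2.0]
width: 10.9
gripper_force: 59.5
```

Request:
{"api": "step_arm", "payload": {
  "plan": [
    {"dx": 0,"dy": 0.0015,"dz": 0.0013,"ax": 0,"ay": 0,"az": 0,"gripper": 0},
    {"dx": 0,"dy": 0,"dz": 0,"ax": 0,"ay": 0,"az": 0,"gripper": 0}
  ]
}}

```text
clock: 11.8
eef_pos: [493.5, -89.6, 164.3]
tool_rot: [2.442, 0.0, 3.037]
force: [-0.0, -0.7, -2.1]
width: 10.7
gripper_force: 59.6
```

```bash
python3 - <<'E'
from h import *
from cell import ctrl
s=ctrl.read_state();where(s)
E
```

```text
t 11.8 lip [  0.2 -56.3 101.1] heel [  0.2 -42.9 112.4] tip [  0.3  34.5 182.7] rxyz deg [40.1 -0.  -0.1] F [ 0.1 -0.7 -2.1] tq [-1.17  0.04  0.03]
```

Request:
{"api": "step_arm", "payload": {
  "plan": [
    {"dx": 0,"dy": 0.0015,"dz": 0.0013,"ax": 0,"ay": 0,"az": 0,"gripper": 0},
    {"dx": 0,"dy": 0,"dz": 0,"ax": 0,"ay": 0,"az": 0,"gripper": 0}
  ]
}}

```text
clock: 12.05
eef_pos: [493.6, -89.2, 164.2]
tool_rot: [2.442, 0.0, 3.037]
force: [-0.6, -1.3, -1.3]
width: 11.0
gripper_force: 59.7
```

```bash
python3 - <<'E'
from h import *
from cell import ctrl
s=ctrl.read_state();where(s)
E
```

```text
t 12.05 lip [  0.2 -55.9 101.1] heel [  0.2 -42.5 112.3] tip [  0.4  34.9 182.7] rxyz deg [40.1 -0.1 -0.1] F [-0.4 -1.4 -1.3] tq [-1.33  0.04  0.06]
```

Request:
{"api": "step_arm", "payload": {
  "plan": [
    {"dx": 0,"dy": 0.0021,"dz": -0.0026,"ax": 0,"ay": 0,"az": 0,"gripper": 0},
    {"dx": 0,"dy": 0,"dz": 0,"ax": 0,"ay": 0,"az": 0,"gripper": 0}
  ]
}}

```text
clock: 12.3
eef_pos: [493.6, -89.1, 165.3]
tool_rot: [2.442, 0.0, 3.037]
force: [-0.1, -2.8, -1.6]
width: 10.8
gripper_force: 59.7
```

Request:
{"api": "step_arm", "payload": {
  "plan": [
    {"dx": 0,"dy": 0.0015,"dz": -0.0018,"ax": 0,"ay": 0,"az": 0,"gripper": 0},
    {"dx": 0,"dy": 0,"dz": 0,"ax": 0,"ay": 0,"az": 0,"gripper": 0}
  ]
}}

```text
clock: 12.55
eef_pos: [493.5, -89.0, 166.0]
tool_rot: [2.442, 0.0, 3.037]
force: [-1.1, -2.4, -2.4]
width: 10.4
gripper_force: 59.7
```

```bash
python3 - <<'E'
from h import *
from cell import ctrl
s=ctrl.read_state();where(s)
E
```

```text
t 12.55 lip [  0.2 -55.7 102.8] heel [  0.2 -42.3 114.1] tip [  0.3  35.1 184.5] rxyz deg [40.1 -0.  -0.1] F [-0.9 -2.5 -2.4] tq [-1.61  0.02  0.  ]
```

Request:
{"api": "step_arm", "payload": {
  "plan": [
    {"dx": 0,"dy": 0.0013,"dz": -0.0016,"ax": 0,"ay": 0,"az": 0,"gripper": 0},
    {"dx": 0,"dy": 0,"dz": 0,"ax": 0,"ay": 0,"az": 0,"gripper": 0}
  ]
}}

```text
clock: 12.8
eef_pos: [493.5, -88.9, 166.6]
tool_rot: [2.442, 0.0, 3.038]
force: [-0.2, -2.3, -2.8]
width: 10.9
gripper_force: 59.6
```

```bash
python3 - <<'E'
from h import *
from cell import ctrl
s=ctrl.read_state();where(s)
E
```

```text
t 12.8 lip [ 1.000e-01 -5.560e+01  1.035e+02] heel [  0.2 -42.2 114.7] tip [  0.3  35.2 185.1] rxyz deg [40.1 -0.  -0.1] F [ 0.1 -2.3 -2.8] tq [-1.71  0.05  0.  ]
```

```bash
cat >> h.py <<'E'
def rows(s,wps):
    "per-row tool shift/turn through waypoints (Ly,Lz,th), starting from measured pose"
    p,A=s["eef_pos"],Rt(s)
    for w in wps:
        q,R=goal(*w);print(w,"d",np.round(A.T@(q-p)/300,4),"a",np.round(Ro.from_matrix(A.T@R).as_rotvec()/(np.pi/2),4));p,A=q,R
E
python3 - <<'E'
from h import *
from cell import ctrl
s=ctrl.read_state();where(s)
rows(s,[(-56.0,102.8,39),(-56,102.5,36),(-56,102.3,33),(-56,102.2,30),(-56,102.1,28),(-56,102.0,25.5),(-56,101.9,23),(-56,101.8,20.5),(-56,101.7,18)])
E
```

```text
t 12.8 lip [ 1.000e-01 -5.560e+01  1.035e+02] heel [  0.2 -42.2 114.7] tip [  0.3  35.2 185.1] rxyz deg [40.1 -0.  -0.1] F [ 0.1 -2.3 -2.8] tq [-1.71  0.05  0.  ]
(-56.0, 102.8, 39) d [ 0.0006 -0.0007  0.0049] a [ 0.0122  0.0007 -0.0009]
(-56, 102.5, 36) d [-0.      0.0041  0.0121] a [0.0333 0.     0.    ]
(-56, 102.3, 33) d [-0.      0.0043  0.0118] a [0.0333 0.     0.    ]
(-56, 102.2, 30) d [0.     0.0045 0.0116] a [ 0.0333 -0.     -0.    ]
(-56, 102.1, 28) d [-0.      0.003   0.0078] a [0.0222 0.     0.    ]
(-56, 102.0, 25.5) d [0.     0.0038 0.0097] a [ 0.0278 -0.     -0.    ]
(-56, 101.9, 23) d [0.     0.0038 0.0097] a [ 0.0278  0.     -0.    ]
(-56, 101.8, 20.5) d [-0.      0.0038  0.0097] a [0.0278 0.     0.    ]
(-56, 101.7, 18) d [0.     0.0039 0.0097] a [ 0.0278  0.     -0.    ]
```

Request:
{"api": "step_arm", "payload": {
  "plan": [
    {"dx": 0,"dy": -0.0007,"dz": 0.0049,"ax": 0.0122,"ay": 0.0007,"az": -0.0009,"gripper": 0},
    {"dx": 0,"dy": 0.0041,"dz": 0.0121,"ax": 0.0333,"ay": 0,"az": 0,"gripper": 0},
    {"dx": 0,"dy": 0.0043,"dz": 0.0118,"ax": 0.0333,"ay": 0,"az": 0,"gripper": 0},
    {"dx": 0,"dy": 0.0045,"dz": 0.0116,"ax": 0.0333,"ay": 0,"az": 0,"gripper": 0},
    {"dx": 0,"dy": 0.003,"dz": 0.0078,"ax": 0.0222,"ay": 0,"az": 0,"gripper": 0},
    {"dx": 0,"dy": 0,"dz": 0,"ax": 0,"ay": 0,"az": 0,"gripper": 0}
  ]
}}

```text
clock: 13.55
eef_pos: [494.7, -76.4, 157.7]
tool_rot: [2.653, 0.0, 3.041]
force: [0.0, -3.8, -1.5]
width: 11.0
gripper_force: 59.9
```

```bash
python3 - <<'E'
from h import *
from cell import ctrl
s=ctrl.read_state();where(s)
E
```

```text
t 13.55 lip [ 1.000e-01 -5.560e+01  1.024e+02] heel [ 1.000e-01 -4.010e+01  1.106e+02] tip [ -0.   50.3 163.1] rxyz deg [28.   0.   0.1] F [ 0.4 -3.8 -1.5] tq [-1.44  0.1   0.03]
```

Request:
{"api": "step_arm", "payload": {
  "plan": [
    {"dx": 0,"dy": 0.0023,"dz": 0.0097,"ax": 0.0278,"ay": 0,"az": 0,"gripper": 0},
    {"dx": 0,"dy": 0.0038,"dz": 0.0097,"ax": 0.0278,"ay": 0,"az": 0,"gripper": 0},
    {"dx": 0,"dy": 0,"dz": 0,"ax": 0,"ay": 0,"az": 0,"gripper": 0}
  ]
}}

```text
clock: 13.92
eef_pos: [495.0, -72.1, 153.2]
tool_rot: [2.739, -0.0, 3.041]
force: [-0.1, -2.1, -1.4]
width: 11.1
gripper_force: 59.8
```

```bash
python3 - <<'E'
from h import *
from cell import ctrl
s=ctrl.read_state();where(s)
rows(s,[(-56,101.8,20.5),(-56,101.7,18),(-56,101.0,17),(-56,100,16.5),(-56,98.5,16),(-56,97,16)])
E
```

```text
t 13.925 lip [ -0.  -55.9 101.7] heel [-1.000e-01 -3.970e+01  1.086e+02] tip [ -0.2  54.9 153.2] rxyz deg [23.   0.   0.1] F [ 0.1 -2.1 -1.4] tq [-1.23  0.08 -0.01]
(-56, 101.8, 20.5) d [-0.0003  0.0037  0.0091] a [ 0.0282 -0.0005  0.0007]
(-56, 101.7, 18) d [0.     0.0039 0.0097] a [ 0.0278  0.     -0.    ]
(-56, 101.0, 17) d [-0.      0.0009  0.006 ] a [ 0.0111 -0.      0.    ]
(-56, 100, 16.5) d [-0.     -0.0001  0.0051] a [ 0.0056  0.     -0.    ]
(-56, 98.5, 16) d [ 0.     -0.0006  0.0067] a [ 0.0056 -0.      0.    ]
(-56, 97, 16) d [ 0.     -0.0014  0.0048] a [0. 0. 0.]
```

Request:
{"api": "step_arm", "payload": {
  "plan": [
    {"dx": 0,"dy": 0.0037,"dz": 0.0091,"ax": 0.0282,"ay": 0,"az": 0,"gripper": 0},
    {"dx": 0,"dy": 0.0039,"dz": 0.0097,"ax": 0.0278,"ay": 0,"az": 0,"gripper": 0},
    {"dx": 0,"dy": 0.0009,"dz": 0.006,"ax": 0.0111,"ay": 0,"az": 0,"gripper": 0},
    {"dx": 0,"dy": -0.0001,"dz": 0.0051,"ax": 0.0056,"ay": 0,"az": 0,"gripper": 0},
    {"dx": 0,"dy": 0,"dz": 0,"ax": 0,"ay": 0,"az": 0,"gripper": 0}
  ]
}}

```text
clock: 14.55
eef_pos: [495.6, -67.0, 145.6]
tool_rot: [2.853, -0.001, 3.039]
force: [-0.8, -1.9, 1.4]
width: 10.8
gripper_force: 60.0
```

```bash
python3 - <<'E'
from h import *
from cell import ctrl
s=ctrl.read_state();where(s)
E
```

```text
t 14.55 lip [ -0.1 -56.2  99.9] heel [-1.000e-01 -3.940e+01  1.049e+02] tip [ -0.   59.6 138.5] rxyz deg [16.5  0.  -0. ] F [-0.6 -1.9  1.4] tq [-0.76  0.2  -0.01]
```

```bash
python3 - <<'E'
from h import *
from cell import ctrl
s=ctrl.read_state()
rows(s,[(-57,98.5,16),(-57,97,16),(-57,95.8,16),(-57,95.8,16),(-59.1,95.8,16),(-61.2,95.8,16),(-63.3,95.8,16)])
E
```

```text
(-57, 98.5, 16) d [-0.0001 -0.003   0.0057] a [ 0.0059 -0.0004 -0.0002]
(-57, 97, 16) d [ 0.     -0.0014  0.0048] a [0. 0. 0.]
(-57, 95.8, 16) d [ 0.     -0.0011  0.0038] a [0. 0. 0.]
(-57, 95.8, 16) d [0. 0. 0.] a [0. 0. 0.]
(-59.1, 95.8, 16) d [-0.     -0.0067 -0.0019] a [0. 0. 0.]
(-61.2, 95.8, 16) d [-0.     -0.0067 -0.0019] a [0. 0. 0.]
(-63.3, 95.8, 16) d [-0.     -0.0067 -0.0019] a [0. 0. 0.]
```

Request:
{"api": "step_arm", "payload": {
  "plan": [
    {"dx": 0,"dy": -0.003,"dz": 0.0057,"ax": 0.0059,"ay": 0,"az": 0,"gripper": 0},
    {"dx": 0,"dy": -0.0014,"dz": 0.0048,"ax": 0,"ay": 0,"az": 0,"gripper": 0},
    {"dx": 0,"dy": -0.0011,"dz": 0.0038,"ax": 0,"ay": 0,"az": 0,"gripper": 0},
    {"dx": 0,"dy": 0,"dz": 0,"ax": 0,"ay": 0,"az": 0,"gripper": 0}
  ]
}}

```text
clock: 15.05
eef_pos: [495.6, -67.2, 141.0]
tool_rot: [2.863, -0.0, 3.04]
force: [-0.7, 0.1, 2.8]
width: 10.9
gripper_force: 60.1
```

```bash
python3 - <<'E'
from h import *
from cell import ctrl
s=ctrl.read_state();where(s)
rows(s,[(-59.1,95.8,16),(-61.2,95.8,16),(-63.3,95.8,16)])
E
```

```text
t 15.05 lip [  0.1 -56.8  95.8] heel [ 1.000e-01 -4.000e+01  1.006e+02] tip [  0.   59.3 133.2] rxyz deg [16.  0.  0.] F [-0.7 -0.   2.8] tq [-0.24  0.24  0.02]
(-59.1, 95.8, 16) d [ 0.0002 -0.0073 -0.0021] a [-0.0002 -0.0002  0.0001]
(-61.2, 95.8, 16) d [-0.     -0.0067 -0.0019] a [0. 0. 0.]
(-63.3, 95.8, 16) d [-0.     -0.0067 -0.0019] a [0. 0. 0.]
```

Tin load is about 4.7 N, as expected. Next I'll shift toward -y under the head.

Request:
{"api": "step_arm", "payload": {
  "plan": [
    {"dx": 0,"dy": -0.0073,"dz": -0.0021,"ax": 0,"ay": 0,"az": 0,"gripper": 0},
    {"dx": 0,"dy": -0.0067,"dz": -0.0019,"ax": 0,"ay": 0,"az": 0,"gripper": 0},
    {"dx": 0,"dy": -0.0067,"dz": -0.0019,"ax": 0,"ay": 0,"az": 0,"gripper": 0},
    {"dx": 0,"dy": 0,"dz": 0,"ax": 0,"ay": 0,"az": 0,"gripper": 0}
  ]
}}

```text
clock: 15.55
eef_pos: [495.0, -74.4, 141.0]
tool_rot: [2.864, 0.0, 3.039]
force: [-0.5, -0.4, 2.9]
width: 10.7
gripper_force: 60.1
```

```bash
python3 - <<'E'
from h import *
from cell import ctrl
s=ctrl.read_state();where(s)
rows(s,[(-63.3,96.4,14),(-63.3,97,12),(-63.3,97.7,10),(-63.3,98.4,8),(-63.3,99.1,6),(-63.3,99.8,4),(-63.3,100.5,2.5),(-63.3,101,1.5),(-63.3,101,0.6),(-63.3,101,0)])
E
```

```text
t 15.55 lip [  0.2 -64.2  95.8] heel [  0.2 -47.3 100.6] tip [  0.2  52.1 133.2] rxyz deg [15.9 -0.  -0. ] F [-0.5 -0.4  2.9] tq [-0.35  0.19 -0.  ]
(-63.3, 96.4, 14) d [0.0007 0.0064 0.0062] a [ 0.0214  0.0002 -0.0003]
(-63.3, 97, 12) d [-0.      0.0037  0.0056] a [ 0.0222  0.     -0.    ]
(-63.3, 97.7, 10) d [0.     0.0037 0.0052] a [0.0222 0.     0.    ]
(-63.3, 98.4, 8) d [-0.      0.0036  0.0052] a [ 0.0222 -0.      0.    ]
(-63.3, 99.1, 6) d [-0.      0.0035  0.0052] a [0.0222 0.     0.    ]
(-63.3, 99.8, 4) d [0.     0.0035 0.0052] a [0.0222 0.     0.    ]
(-63.3, 100.5, 2.5) d [-0.      0.0026  0.0033] a [ 0.0167 -0.     -0.    ]
(-63.3, 101, 1.5) d [-0.      0.0017  0.0021] a [ 0.0111 -0.      0.    ]
(-63.3, 101, 0.6) d [-0.      0.0015  0.0034] a [ 0.01 -0.   -0.  ]
(-63.3, 101, 0) d [0.     0.001  0.0022] a [0.0067 0.     0.    ]
```

Request:
{"api": "step_arm", "payload": {
  "plan": [
    {"dx": 0.0007,"dy": 0.0064,"dz": 0.0062,"ax": 0.0214,"ay": 0,"az": 0,"gripper": 0},
    {"dx": 0,"dy": 0.0037,"dz": 0.0056,"ax": 0.0222,"ay": 0,"az": 0,"gripper": 0},
    {"dx": 0,"dy": 0.0037,"dz": 0.0052,"ax": 0.0222,"ay": 0,"az": 0,"gripper": 0},
    {"dx": 0,"dy": 0.0036,"dz": 0.0052,"ax": 0.0222,"ay": 0,"az": 0,"gripper": 0},
    {"dx": 0,"dy": 0,"dz": 0,"ax": 0,"ay": 0,"az": 0,"gripper": 0}
  ]
}}

```text
clock: 16.18
eef_pos: [495.7, -66.7, 135.9]
tool_rot: [3.002, 0.0, 3.041]
force: [-1.4, -0.6, 3.2]
width: 10.9
gripper_force: 60.3
```

```bash
python3 - <<'E'
from h import *
from cell import ctrl
s=ctrl.read_state();where(s)
rows(s,[(-63.3,99.1,6),(-63.3,99.8,4),(-63.3,100.5,2.5),(-63.3,101,1.5),(-63.3,101,0.6)])
E
```

```text
t 16.175 lip [  0.2 -62.1  98.6] heel [  0.2 -44.8 101. ] tip [  0.   58.1 119.6] rxyz deg [ 8.  -0.   0.1] F [-1.3 -0.7  3.2] tq [-0.42  0.27 -0.02]
(-63.3, 99.1, 6) d [ 0.0004 -0.0005  0.0053] a [0.0224 0.0002 0.0012]
(-63.3, 99.8, 4) d [0.     0.0035 0.0052] a [0.0222 0.     0.    ]
(-63.3, 100.5, 2.5) d [-0.      0.0026  0.0033] a [ 0.0167 -0.     -0.    ]
(-63.3, 101, 1.5) d [-0.      0.0017  0.0021] a [ 0.0111 -0.      0.    ]
(-63.3, 101, 0.6) d [-0.      0.0015  0.0034] a [ 0.01 -0.   -0.  ]
```

Request:
{"api": "step_arm", "payload": {
  "plan": [
    {"dx": 0,"dy": -0.0005,"dz": 0.0053,"ax": 0.0224,"ay": 0,"az": 0.0012,"gripper": 0},
    {"dx": 0,"dy": 0.0035,"dz": 0.0052,"ax": 0.0222,"ay": 0,"az": 0,"gripper": 0},
    {"dx": 0,"dy": 0,"dz": 0,"ax": 0,"ay": 0,"az": 0,"gripper": 0}
  ]
}}

```text
clock: 16.55
eef_pos: [496.3, -66.4, 132.8]
tool_rot: [3.072, 0.001, 3.038]
force: [0.9, -1.3, 2.2]
width: 10.8
gripper_force: 60.2
```

```bash
python3 - <<'E'
from h import *
from cell import ctrl
s=ctrl.read_state();where(s)
rows(s,[(-63.3,100.5,2.5),(-63.3,101,1.5),(-63.3,101,0.6),(-63.3,101,0)])
E
```

```text
t 16.55 lip [  0.6 -64.2  99.7] heel [  0.6 -46.8 101. ] tip [  0.7  57.2 112.2] rxyz deg [ 4.  -0.1 -0.1] F [ 1.  -1.2  2.2] tq [-0.63 -0.08 -0.02]
(-63.3, 100.5, 2.5) d [0.0021 0.0057 0.0033] a [ 0.0165  0.0008 -0.0007]
(-63.3, 101, 1.5) d [-0.      0.0017  0.0021] a [ 0.0111 -0.      0.    ]
(-63.3, 101, 0.6) d [-0.      0.0015  0.0034] a [ 0.01 -0.   -0.  ]
(-63.3, 101, 0) d [0.     0.001  0.0022] a [0.0067 0.     0.    ]
```

Request:
{"api": "step_arm", "payload": {
  "plan": [
    {"dx": 0.001,"dy": 0.0045,"dz": 0.0033,"ax": 0.0165,"ay": 0,"az": 0,"gripper": 0},
    {"dx": 0,"dy": 0.0017,"dz": 0.0021,"ax": 0.0111,"ay": 0,"az": 0,"gripper": 0},
    {"dx": 0,"dy": 0,"dz": 0,"ax": 0,"ay": 0,"az": 0,"gripper": 0}
  ]
}}

```text
clock: 16.92
eef_pos: [496.2, -64.2, 131.2]
tool_rot: [3.115, 0.001, 3.038]
force: [1.1, -1.4, 0.7]
width: 10.9
gripper_force: 60.0
```

Request:
{"api": "step_arm", "payload": {
  "plan": [
    {"dx": 0,"dy": 0.0013,"dz": 0.003,"ax": 0.01,"ay": 0,"az": 0,"gripper": 0},
    {"dx": 0,"dy": 0,"dz": 0,"ax": 0,"ay": 0,"az": 0,"gripper": 0}
  ]
}}

```text
clock: 17.18
eef_pos: [496.0, -63.5, 130.3]
tool_rot: [3.131, 0.0, 3.038]
force: [1.9, 0.3, 2.6]
width: 10.8
gripper_force: 60.3
```

```bash
python3 - <<'E'
from h import *
from cell import ctrl
s=ctrl.read_state();where(s)
rows(s,[(-63.3,101,0)])
s,im=snap(ctrl,"w4")
t=ctrl.get_image("scene");np.savez("scene2.npz",**t)
cv2.imwrite("pics/c2.png",np.concatenate([cv2.resize(im["color"],(460,345)),cv2.resize(t["color"][185:285,225:325],(340,345),interpolation=cv2.INTER_CUBIC)],1)[:,:,::-1])
E
```

```text
t 17.175 lip [ -0.  -63.2 101. ] heel [  0.  -45.7 101.1] tip [1.000e-01 5.870e+01 1.063e+02] rxyz deg [ 0.6 -0.  -0.1] F [1.8 0.5 2.6] tq [-0.16 -0.49  0.05]
(-63.3, 101, 0) d [0.0001 0.0007 0.0022] a [ 0.0069  0.0003 -0.0007]
```

View pics/c2.png

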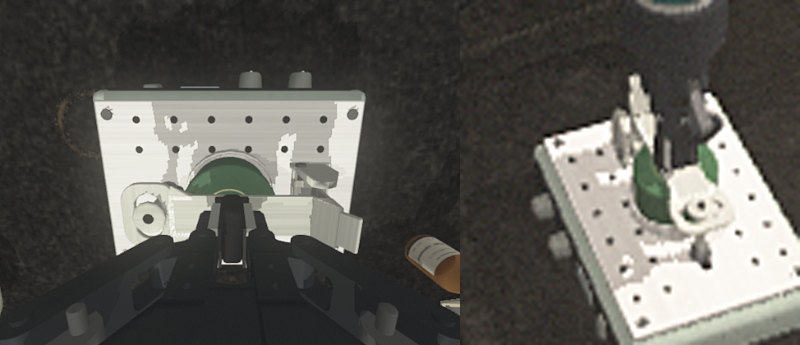

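The left part of the view shows the stud head at (150,218) standing in the eye, the strap level across the tin and the catch at (350,225). The sideways catch force has dropped away, so it has snapped. I'll open the fingers only part-way, to stay clear of the catch, and lift off.

Request:
{"api": "step_arm", "payload": {
  "plan": [
    {"dx": 0,"dy": 0,"dz": 0,"ax": 0,"ay": 0,"az": 0,"gripper": 0.25},
    {"dx": 0,"dy": 0,"dz": 0,"ax": 0,"ay": 0,"az": 0,"gripper": 0.32},
    {"dx": 0,"dy": 0,"dz": 0,"ax": 0,"ay": 0,"az": 0,"gripper": 0.32},
    {"dx": 0,"dy": 0,"dz": -0.03,"ax": 0,"ay": 0,"az": 0,"gripper": 0.32},
    {"dx": 0,"dy": 0,"dz": -0.06,"ax": 0,"ay": 0,"az": 0,"gripper": 0.32},
    {"dx": 0,"dy": 0,"dz": -0.1,"ax": 0,"ay": 0,"az": 0,"gripper": 0.32},
    {"dx": -0.08,"dy": 0,"dz": -0.08,"ax": 0,"ay": 0,"az": 0,"gripper": 0.32},
    {"dx": -0.12,"dy": 0,"dz": 0,"ax": 0,"ay": 0,"az": 0,"gripper": 0.32},
    {"dx": 0,"dy": 0,"dz": 0,"ax": 0,"ay": 0,"az": 0,"gripper": 0.32},
    {"dx": 0,"dy": 0,"dz": 0,"ax": 0,"ay": 0,"az": 0,"gripper": 0.32}
  ]
}}

```text
clock: 18.52
eef_pos: [554.1, -70.7, 211.2]
tool_rot: [3.131, -0.002, 3.037]
force: [-1.2, -0.3, -0.3]
width: 27.4
gripper_force: 0.0
```

```bash
python3 - <<'E'
from h import *
from cell import ctrl
np.set_printoptions(precision=1,suppress=True)
s,im=snap(ctrl,"w5");print(s["clock"],s["eef_pos"],s["width"],s["force"])
rz=im["range_z"];v,u=np.mgrid[0:420,0:560]
P=np.stack([(u-im["cx"])/im["fx"]*rz,(v-im["cy"])/im["fy"]*rz,rz],-1)@im["T"][:3,:3].T+im["T"][:3,3]
Q=(P-SH)@Rs
for y in range(-74,72,8):
    k=(abs(Q[...,1]-y)<2)&(abs(Q[...,0])<(22 if y<-40 else 11))&(Q[...,2]>95)&(Q[...,2]<150);print(y,k.sum(),np.percentile(Q[...,2][k],[10,50,90]) if k.sum() else "")
cv2.imwrite("pics/w5c.png",cv2.resize(im["color"][60:270,120:440],(800,525))[:,:,::-1])
E
```

```text
18.525 [554.1 -70.7 211.2] 27.43166882962645 [-1.2 -0.3 -0.3]
-74 18 [105.2 106.1 106.5]
-66 294 [105.7 106.6 107.4]
-58 245 [106.1 108.8 110.4]
-50 250 [106.1 108.7 110.2]
-42 312 [105.8 106.6 107.7]
-34 157 [105.7 106.6 107.6]
-26 159 [105.9 106.6 107.5]
-18 154 [105.8 106.7 107.5]
-10 165 [106.4 109.7 110.9]
-2 203 [133.8 134.6 135.5]
6 133 [131.4 133.2 134.6]
14 159 [105.8 106.9 107.8]
22 155 [105.9 106.7 107.6]
30 158 [106.  106.8 107.6]
38 159 [105.9 106.7 107.7]
46 156 [105.8 106.8 107.5]
54 246 [109.3 112.5 115.2]
62 258 [122.6 124.6 127. ]
70 148 [132.2 133.3 134.3]
```

View pics/w5c.png

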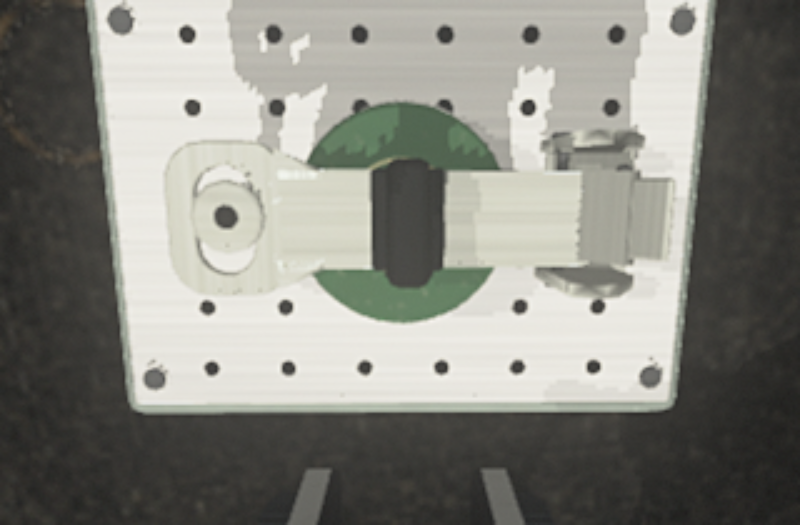

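The strap is level: its top is at about 106.7 mm all along, from the eye at (215,215) to the tip under the catch at (600,215). The stud head stands in the eye, and the catch slope reads 124 mm at y 62, which matches closed. The hand is clear, so I'm handing in.

```bash
python3 -c "
from cell import ctrl
print(ctrl.finish_job())"
```

```text
the job is handed in; nothing more can be done
None
```

I handed the job in at about 18.5 s: the strap is hooked under the stud's head and level across the tin (pressed down about 5 mm), and the catch is closed over its tip. The hand is clear and forces stayed at a few newtons; the hand-in returned no verdict.

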